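Load a desiccant canister into a dry-storage box and latch its lid tight

TASK

Stand the desiccant canister upright on the floor of the white dry-storage box, in the free space beside the case of objectives already kept there, and let go of it. Then swing the lid down and turn its T-handle a quarter turn clockwise as far as it goes, so that the latch draws the lid tight onto its seal. Leave the objective case and everything else on the bench standing where it is, and let go of the handle at the end.

Things in the scene. Friction and masses are not known exactly. Their poses are not given: they have to be found in the camera images.
- box: white metal box fixed to the bench, open on top, 220 mm (its x) by 280 mm (its y), rim 134 mm high. Origin: centre of its underside; x points to the hinge side, away from the robot, y left, z up. Walls 6 mm, floor 8 mm thick: inside 208 by 268 mm, its floor 8 mm above the origin. A black rubber seal stands 6 mm above the rim.
- keeper (a point): small steel keeper for the latch, inside the box's front wall just under the rim: a plate 32 mm (x) by 43 mm (y); its centre (box x -88, y -10, z 126 mm) with the box's axes. Keep the canister clear of it.
- hinge (a point): middle of the lid's hinge line, which runs along box y at box x = 114 mm, z = 134 mm; axes of the box.
- lid (a joint): lid angle: 0 = flush on the rim, 1.57 upright, stop 1.75; starts at 1.42 to 1.6. Plate 224 mm from hinge line to free edge, 284 wide, 12 thick, 0.42 kg with handle. Damped stiff hinge (0.25 N m): stays where left above about 1.2 rad, lower it sinks slowly by itself. Laid shut it rests on the springy seal at 0.017 to 0.03; only the latch keeps it below 0.011 (about 15 N at the free edge).
- latch (a joint): T-handle angle: 0 = unlatched, bar parallel to the lid's free edge; grows turning clockwise seen from outside (above) to the stop at 1.57 = latched, bar along lid x. Starts at 0 to 0.3, where the pawl clears the keeper (beyond 0.4 it would land on it as the lid shuts). It pulls the lid down between 0.6 and 1.3, then runs level; needs up to 0.35 N m and stays where left.
- latch_grip (a point): centre of the black T-handle bar, on the turning axis, 40 mm above the lid's outer face; the axis is 172 mm from the hinge line (58 mm from the box centre towards its front). The bar is 90 mm long (this point's y), 16 mm thick (its x) and 20 mm high (its z, the lid's outward normal), on a round stem 20 mm thick. With the lid on the seal it is about 190 mm above the bench.
- canister_center (a point): desiccant canister, loose, 0.25 to 0.5 kg: perforated aluminium block 100 mm (its x) by 56 mm (its y) by 64 mm high with a black carrying bar along x above it: 76 mm long, 14 mm thick (y), 22 mm high, its centre 37 mm above this point; whole height 96 mm. This point is half-way up, 48 mm above its underside.
- lid_edge (a point): middle of the lid's free edge (opposite the hinge), on its outer face; axes are the lid's: with the lid shut they are those of the box. The lid's two corners lie 142 mm to either side along y.
- case_center (a point): black case with two steel microscope objectives on top, loose, stands in the box: 100 mm (its x, along box x) by 66 mm (its y) by 70 mm high. This point is half-way up. It stands anywhere across the box; the canister goes to the wider side.
- can_mid (a point): drinks can, 66 mm across, 122 mm high, half-way up; bystander
- can2_mid (a point): second drinks can, same size, half-way up; bystander
- slidebox_mid (a point): flat white slide box, 100 by 80 by 34 mm, half-way up; bystander
- jar_mid (a point): squat specimen jar with black cap, 68 mm across, 85 mm high, half-way up; bystander
- dishes_mid (a point): stack of clear culture dishes, 90 mm across, 60 mm high, half-way up; bystander
Not all that is in view belongs to the job. What is shaped like the part that bears canister_center but blue or turquoise is not meant.

How it is judged:
On the way, in this order (a step that is already met when the one before it is completed fails the run):
1. the canister stands upright on the box floor, let go, with the lid still open (x of canister_center in the frame of box between -0.1 and 0.1 m and y of canister_center in the frame of box between -0.13 and 0.13 m and z of canister_center in the frame of box below 0.062 m and angle between canister_center's own z axis and vertical below 0.1 rad and contact force between the fingers and canister below 0.1 N and value of joint lid above 0.8 rad and linear speed of canister below 0.03 m/s), for 0.2 s.
2. the lid lies on its seal with the handle still unlatched (value of joint lid below 0.038 rad and value of joint latch below 0.8 rad), for 0.1 s.
At the end, for the whole second after the job is handed in: The canister stands upright (within 0.1 rad) on the floor inside the box and at rest; the T-handle is turned to 1.3 rad or more and the lid is drawn to within 0.011 rad (about 2.5 mm at the free edge) of flush, held by the latch alone (x of canister_center in the frame of box between -0.1 and 0.1 m and y of canister_center in the frame of box between -0.13 and 0.13 m and z of canister_center in the frame of box below 0.062 m and angle between canister_center's own z axis and vertical below 0.1 rad and value of joint lid below 0.011 rad and value of joint latch above 1.3 rad and linear speed of canister below 0.02 m/s); the robot touches nothing.
It fails at once if the objective case is shifted by more than 25 mm or tipped (distance of case_center from where it was at the start of the episode above 0.025 m or angle between case_center's own z axis and vertical above 0.25 rad).
It fails at once if a bystander on the bench is shifted by more than 30 mm or tipped over (distance of any of can_mid, slidebox_mid, jar_mid, dishes_mid, can2_mid from where it was at the start of the episode above 0.03 m or angle between any of can_mid, slidebox_mid, jar_mid, dishes_mid, can2_mid's own z axis and vertical above 0.4 rad).
It also fails if it takes over 72 s, if anything falls off the work surface, if the arm or the gripper's body presses on something with over 40 N, if the wrist force passes 120 N, or if a joint passes its speed limit or range.

ROBOT

A 6-joint arm with a two-finger parallel gripper is mounted at the origin on the work surface. World frame = base frame: x ahead of the robot, y to its left, z up, the work surface at z = 0. Lengths are in m, angles in rad, forces in N, time in s.
With the tool pointing down it reaches from about 0.35 to 0.775 m from the base axis. Payload 5.5 kg.
Tool frame: the origin (TCP) lies on the centre line of the jaws, within the pads' length; the fingertips stand 8 mm ahead of it and the grasp point (between the pads) lies 11 mm behind it; y points along the fingers, x is the direction in which the jaws open and shut, and the axes are right-handed (so a half turn about y gives the same grasp; the last joint's range is limited). The gripper opens to 85 mm and grips with 20 to 120 N. Pads are 22 mm wide; open, the fingers measure 114 mm over their backs; the gripper's body (76 mm by 85 mm) begins 54 mm behind the grasp point. The pads swing forward as they close: fully open they stand 13 mm farther back than shut.
Start: joints at [1.165, 0.313, 0.046, 1.304, 0, 1.431], TCP at [0.151, 0.555, 0.239] pointing down, gripper open.
Joint ranges: [-2.76, 2.76], [-0.86, 1.69], [-1.03, 1.26], [-2.2, 2.34], [-1.47, 1.5], [-3.14, 3.14]. Speed limits (rad/s): [2.57, 2.57, 3.14, 3.14, 3.14, 3.14].

INTERFACE

Orientations are given as a unit quaternion [w, x, y, z].
In Python, from workcell import get_state, read_camera, camera_params, hand_in, search_frame, landmark_of gives the robot as it stands.
- The arm moves only by the shell command python3 -m pendant 'ROWS' [OPENING] [FORCE]. ROWS is a JSON object of lists of equal length, an entry for each row: "offset": the shift along the tool's x, y, z in cm, a list of three; "twist": the turn about the tool's y in degrees. In form: {"offset": [[dx, dy, dz], ...], "twist": [twist, ...]}. A call has 1 to 20 rows; each row shifts and turns the pose as measured when the row begins, along the tool's axes as they then stand; what a row does not reach is not made up. A row lasts 1/10 s, in which the tool goes at most 50 mm and 8.59 degrees, less where a joint would pass 70% of its speed; a pose out of reach is approached as far as the arm can. A call with a gripper value outside its range is refused whole. OPENING is the opening, from 0 (shut) to 1 (fully open), set as the call begins (- or left out, the last holds). The fingers move at their own pace and stop on an object; FORCE is the grip in N (left out, the last holds). Time passes only in rows, so rows that do not move let the fingers close. It gives the time, the measured TCP pose, the force and the opening at its end, in the units of the state.
- get_state(): the state, without advancing time (a new reading comes with each control period).
- read_camera(name): name is "scene" or "top" or "wrist"; returns the picture (420x560x3 uint8, red, green, blue); there is no depth.
- camera_params(name): a dict with "fx", "fy", "cx", "cy" (pixels), "position" and "attitude" of the camera in the world. Camera axes: x right, y up, looking along -z (the intrinsics and any distortion apply to the point x, -y, -z); pixel columns grow to the right and rows downward; lengths in m; the calibration is good to about 2 mm. A picture is of the moment at which its call begins: read the wrist's pose just before it. camera_params takes no time and is no camera call; for the wrist camera it gives the pose at the moment of the call.
- hand_in(): hands the job in, once; it reports no verdict.
Trained networks look in the newest picture that a camera, given by its name, has taken for a name from the list of things; names that differ only in an ending like _2 or _b are one class to them, and where a whole thing is asked for, a point or a joint stands for the part that bears it (a point fixed in the world has none). Each returns a list of dicts, best first, with "confidence" (0 to 1); they miss things now and then, are a little off and sometimes report something else, mostly with a low value. They report only what shows in the picture. A call takes as long as a camera call. They do not tell look-alikes from the thing itself.
- search_frame(camera, target): "xyz" ([x, y, z] in m, in the coordinates of the camera as it stood for that picture, good to about 4 mm: the middle of the surface that is visible of it).
- landmark_of(camera, target): "xyz" ([x, y, z] in m, in the coordinates of the camera as it stood for that picture, good to about 4 mm: a listed point, or the origin of a listed thing).
The state is a dict: "clock": time; "joint_pos": joint angles; "qvel": joint speeds; "tau": joint torques, N m; "tcp_pos": TCP position; "orientation": TCP orientation; "wrist_force": force on the tool from outside, world axes, zero at the start; "ft_torque": the same for the moment, N m; "finger_gap": finger opening in m.
Only numpy, scipy, OpenCV 4.12 (cv2) and the standard library are available. Lean on these libraries where they do the work, as an engineer would, in place of code of your own. Each camera call takes 0.05 s, during which the arm holds its last target. There are 200 camera calls.

## Working session

There is one attempt and no reset: what is moved stays moved. The work goes in short steps, Python scripts to look and compute and a shell command to move; the robot and the scene stay as the last step left them, time stands still between calls to the robot, and variables do not carry over. Pictures are saved under pics/ and viewed, and the job is handed in when it is done.

```bash
ls; mkdir -p pics; cat > h.py <<'E'
import numpy as np, cv2
from scipy.spatial.transform import Rotation as R
from workcell import *
def rot(q): return R.from_quat([q[1],q[2],q[3],q[0]]).as_matrix()
def tow(cam,p,pr=None):
    c=pr or camera_params(cam); return np.array(c["position"])+rot(c["attitude"])@np.array(p)
def proj(cam,P,pr=None):
    c=pr or camera_params(cam); q=rot(c["attitude"]).T@(np.array(P)-np.array(c["position"]))
    return c["cx"]+c["fx"]*q[0]/-q[2], c["cy"]+c["fy"]*(-q[1])/-q[2]
def save(cam,name):
    im=read_camera(cam); cv2.imwrite("pics/%s.png"%name,im[:,:,::-1]); return im
def tool(): 
    s=get_state(); return np.array(s["tcp_pos"]),rot(s["orientation"])
E
python3 - <<'E'
from h import *
np.set_printoptions(precision=4,suppress=True)
for c in ["scene","top","wrist"]:
    print(c,camera_params(c)); save(c,c+"0")
    for n in (["box","canister_center","case_center","keeper","hinge","lid_edge","latch_grip","can_mid","slidebox_mid","jar_mid","dishes_mid"] if c!="wrist" else []):
        print(c,n,[(np.round(tow(c,d["xyz"]),3),round(d["confidence"],2)) for d in landmark_of(c,n)][:4])
s=get_state();print(s);print(tool())
E
```

```text
pics
scene {'fx': 513.1288450013335, 'fy': 513.1288450013335, 'cx': 273.8361314633031, 'cy': 212.66777098556184, 'position': array([ 1.1038, -0.524 ,  1.1283]), 'attitude': array([0.854 , 0.3113, 0.1333, 0.3951])}
scene box [(array([ 0.541,  0.055, -0.   ]), 0.75)]
scene canister_center [(array([ 0.597, -0.365,  0.051]), 0.83), (array([ 0.322, -0.139,  0.048]), 0.75), (array([ 0.283, -0.353,  0.049]), 0.62)]
scene case_center [(array([0.548, 0.075, 0.044]), 0.74)]
scene keeper [(array([0.457, 0.031, 0.129]), 0.72)]
scene hinge [(array([0.648, 0.077, 0.127]), 0.69)]
scene lid_edge [(array([0.647, 0.079, 0.357]), 0.97)]
scene latch_grip [(array([0.688, 0.089, 0.309]), 0.84)]
scene can_mid [(array([ 0.584, -0.21 ,  0.062]), 0.9)]
scene slidebox_mid [(array([ 0.444, -0.369,  0.017]), 0.72)]
scene jar_mid [(array([ 0.443, -0.205,  0.045]), 0.67), (array([0.678, 0.419, 0.062]), 0.4)]
scene dishes_mid [(array([0.499, 0.437, 0.032]), 0.89)]
top {'fx': 451.2904973581267, 'fy': 451.2904973581267, 'cx': 286.33105471269926, 'cy': 206.8326874918846, 'position': array([0.2692, 0.0394, 1.3497]), 'a
[... 893 characters left out ...]
58, 0.5732, 0.3745]), 'attitude': array([ 0.7874, -0.108 , -0.0831,  0.6012])}
{'clock': 1.25, 'joint_pos': array([ 1.1654,  0.3132,  0.0461,  1.3036, -0.    ,  1.4312]), 'qvel': array([-0.0004, -0.001 ,  0.0002,  0.0005, -0.0011,  0.0009]), 'tau': array([  0.001 , -48.0469,  29.8815,   0.0004,   0.0001,   0.    ]), 'tcp_pos': array([0.1511, 0.5548, 0.2393]), 'orientation': array([ 0.5619, -0.5618, -0.4294,  0.4293]), 'wrist_force': array([-0.4212, -0.0314, -0.2425]), 'ft_torque': array([ 0.0308, -0.0009,  0.0083]), 'finger_gap': 0.08529962277164682}
(array([0.1511, 0.5548, 0.2393]), array([[ 0.2627,  0.    , -0.9649],
       [ 0.9649,  0.0001,  0.2627],
       [ 0.0001, -1.    , -0.    ]]))
```

View pics/scene0.png

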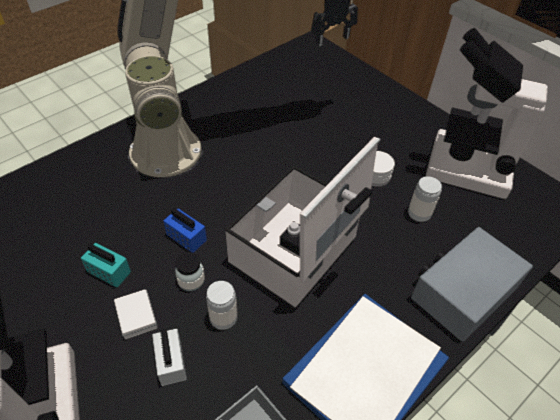

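View pics/top0.png

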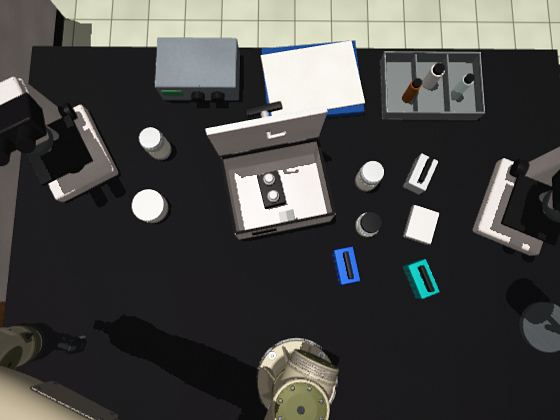

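Candidates for the canister are: aluminium grey/white block with black bar, scene (170,357) / top (420,174); blue look-alike, scene (184,230) / top (346,265); turquoise look-alike, scene (105,265) / top (421,278). By the description I choose the grey one. Next I'll check it in a crop and measure its yaw.

```bash
python3 - <<'E'
from h import *
a=cv2.imread("pics/top0.png")[140:210,385:455]; b=cv2.imread("pics/scene0.png")[315:400,130:215]
a=cv2.resize(a,(390,390),interpolation=cv2.INTER_CUBIC); b=cv2.resize(b,(390,390),interpolation=cv2.INTER_CUBIC)
cv2.imwrite("pics/crop1.png",np.hstack([a,b]))
c=cv2.imread("pics/top0.png")[100:250,190:350]; cv2.imwrite("pics/crop2.png",cv2.resize(c,(640,600),interpolation=cv2.INTER_CUBIC))
E
```

```text
(no output)
```

View pics/crop1.png

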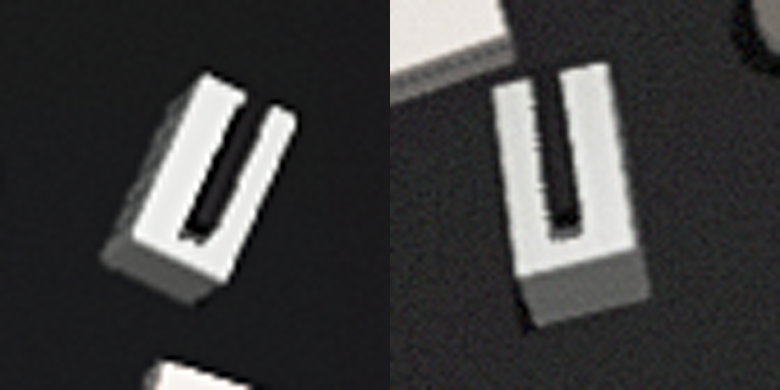

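View pics/crop2.png

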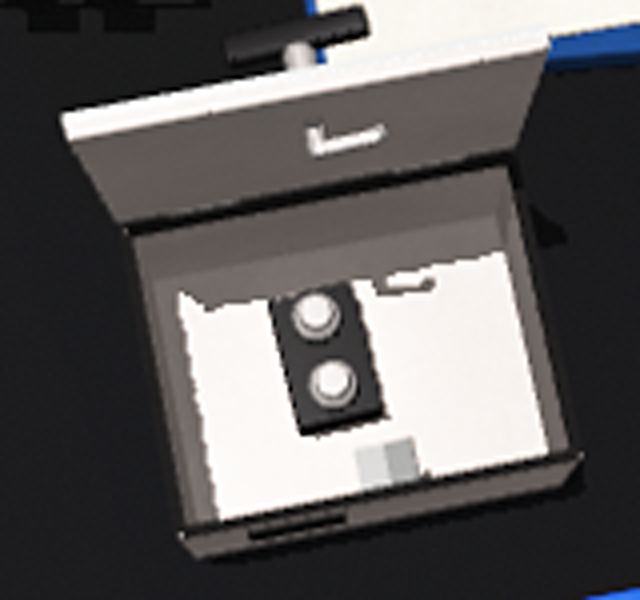

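The crop shows a bare aluminium block with a black bar and no blue or turquoise, so the choice holds. The case stands left of the box's middle, which leaves the right side (box −y) as the wider one. Now I'll back-project the corners.

```bash
cat >> h.py <<'E'
def back(cam,uv,z,pr=None):
    c=pr or camera_params(cam); d=rot(c["attitude"])@np.array([(uv[0]-c["cx"])/c["fx"],-(uv[1]-c["cy"])/c["fy"],-1]); p=np.array(c["position"])
    return p+d*(z-p[2])/d[2]
E
python3 - <<'E'
from h import *
np.set_printoptions(precision=4,suppress=True)
def rep(cam,px,z):
    P=np.array([back(cam,p,z)[:2] for p in px]); print(cam,P.tolist(),"mean",P.mean(0))
    for i in range(4):
        e=P[(i+1)%4]-P[i]; print("  len %.4f ang %.2f"%(np.hypot(*e),np.degrees(np.arctan2(e[1],e[0]))))
s=390/70; rep("top",[(385+x/s,140+y/s) for x,y in [(205,72),(297,117),(228,283),(133,237)]],.064)
s=390/85; rep("scene",[(130+x/s,315+y/s) for x,y in [(103,88),(218,63),(245,248),(127,276)]],.064)
rep("top",[(190+x/4,100+y/4) for x,y in [(130,232),(515,160),(580,455),(180,532)]],.138)
# nets in box frame
b=np.array([.5395,.0545])
for y in (.17,.19,.21):
    M=np.array([[np.cos(y),np.sin(y)],[-np.sin(y),np.cos(y)]])
    for n,p in dict(case=(.5495,.073),keep=(.455,.029),hinge=(.6485,.0755)).items(): print(y,n,M@(np.array(p)-b))
E
```

```text
top [[0.65280123149011, -0.3730255112602922], [0.6282987561955037, -0.420681554182534], [0.5383928503441846, -0.3794210614048173], [0.5628925841830499, -0.33065486128024424]] mean [ 0.5956 -0.3759]
  len 0.0536 ang -117.21
  len 0.0989 ang 155.35
  len 0.0546 ang 63.33
  len 0.0994 ang -25.23
scene [[0.5430457288281513, -0.37456274764409137], [0.5680143432013494, -0.3243298037523187], [0.6549532209682758, -0.3677350378812635], [0.6308985142812644, -0.41689304981978703]] mean [ 0.5992 -0.3709]
  len 0.0561 ang 63.57
  len 0.0972 ang -26.53
  len 0.0547 ang -116.07
  len 0.0975 ang 154.27
top [[0.6139110012774521, 0.20553415177891585], [0.6670112767806975, -0.06204536627466676], [0.4583552216996803, -0.10400065707754932], [0.4051309915468708, 0.16664316989026082]] mean [0.5361 0.0515]
  len 0.2728 ang -78.78
  len 0.2128 ang -168.63
  len 0.2758 ang 101.13
  len 0.2124 ang 10.55
0.17 case [0.013  0.0165]
0.17 keep [-0.0876 -0.0108]
0.17 hinge [0.111  0.0023]
0.19 case [0.0133 0.0163]
0.19 keep [-0.0878 -0.0091]
0.19 hinge [0.111 0.   ]
0.21 case [0.0136 0.016 ]
0.21 keep [-0.088  -0.0073]
0.21 hinge [ 0.111  -0.0022]
```

```bash
cat >> h.py <<'E'
def togo(P,psi=None):
    s=get_state(); t,M=tool(); d=M.T@(np.array(P)-t)*100
    ps=np.degrees(np.arctan2(M[1,0],M[0,0]))
    print("t",round(s["clock"],2),"tcp",np.round(t,4),"psi",round(ps,2),"tooltilt",np.round(M[:,1],3),"F",np.round(s["wrist_force"],1),"gap",round(s["finger_gap"],4))
    print("togo cm",np.round(d,2),"len",round(np.linalg.norm(d),2), "" if psi is None else "twist %.2f"%((ps-psi+180)%360-180))
E
python3 -m pendant '{"offset":[[-3.7,-0.1,-3.2],[-3.7,-0.1,-3.2],[-3.7,-0.1,-3.2],[-3.7,-0.1,-3.2],[-3.7,-0.1,-3.2],[-3.7,-0.1,-3.2],[-3.7,-0.1,-3.2],[-3.7,-0.1,-3.2],[-3.7,-0.1,-3.2],[-3.7,-0.1,-3.2],[-3.7,-0.1,-3.2],[-3.7,-0.1,-3.2],[-3.7,-0.1,-3.2],[-3.7,-0.1,-3.2],[-3.7,-0.1,-3.2],[-3.7,-0.1,-3.2],[-3.7,-0.1,-3.2]],"twist":[0,0,0,0,0,0,0,0,0,0,0,0,0,0,0,0,0]}'
python3 -c "
from h import *
togo([.598,-.370,.25],64); print(get_state()['joint_pos'])"
```

```text
clock: 2.95
tcp_pos: [0.5201, -0.2066, 0.2587]
orientation: [-0.557, 0.562, 0.437, -0.427]
wrist_force: [1.2, 0.2, 0.6]
finger_gap: 0.0855
t 2.95 tcp [ 0.5201 -0.2066  0.2587] psi 75.37 tooltilt [ 0.015  0.003 -1.   ] F [1.2 0.2 0.6] gap 0.0855
togo cm [-13.84   0.94 -11.65] len 18.12 twist 11.37
[-0.5268626   0.2682596   0.03196745  1.32318697  0.0099673  -0.27134575]
```

```bash

python3 -m pendant '{"offset":[[-3.4,0,-2.9],[-3.4,0,-2.9],[-3,0,-2.5],[-2.2,0,-2.4],[0,0,0],[0,0,0]],"twist":[2,4,4,1.4,0,0]}'
python3 - <<'E'
from h import *
togo([.598,-.370,.25],64); 
pr=camera_params("wrist"); save("wrist","w1")
for d in landmark_of("wrist","canister_center"): print(d["confidence"],tow("wrist",d["xyz"],pr))
E
```

```text
clock: 3.55
tcp_pos: [0.5855, -0.3688, 0.2553]
orientation: [-0.601, 0.604, 0.375, -0.365]
wrist_force: [0.2, 0.6, 0.5]
finger_gap: 0.0853
t 3.55 tcp [ 0.5855 -0.3688  0.2553] psi 63.08 tooltilt [ 0.015  0.003 -1.   ] F [0.2 0.6 0.5] gap 0.0853
togo cm [ 0.45  0.54 -1.17] len 1.36 twist -0.92
0.78 [ 0.60083997 -0.37200308  0.04782569]
```

View pics/w1.png

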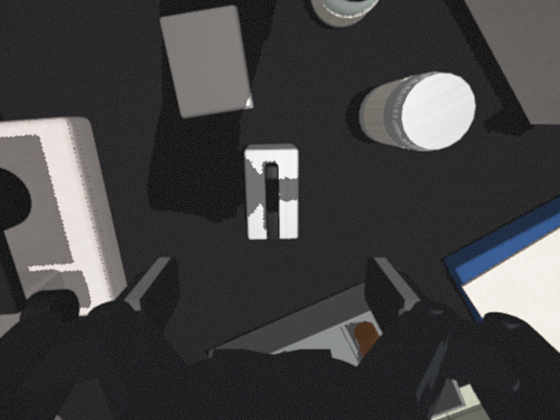

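The wrist picture shows the canister at (272,193) with its bar aligned with the image's vertical. The jaws stand either side of the bar's column.

```bash

python3 - <<'E'
from h import *
pr=camera_params("wrist")
P=np.array([back("wrist",p,.064,pr)[:2] for p in [(246,150),(298,150),(298.5,238),(249,239)]]);print(P,P.mean(0))
for i in range(4):
  e=P[(i+1)%4]-P[i]; print(np.hypot(*e),np.degrees(np.arctan2(e[1],e[0])))
togo([.600,-.372,.074],64)
E
```

```text
[[ 0.54178735 -0.37239728]
 [ 0.56610633 -0.32457125]
 [ 0.65428322 -0.36607895]
 [ 0.63007561 -0.41597029]] [ 0.59806313 -0.36975444]
0.05365391304128419 63.04719673373756
0.09745795651841267 -25.207875334724452
0.05545408351283908 -115.88297128255843
0.09845518452544925 153.73222027942666
t 3.65 tcp [ 0.5853 -0.3677  0.2556] psi 63.14 tooltilt [ 0.015  0.003 -1.   ] F [-0.9 -0.3  0.4] gap 0.0852
togo cm [ 0.12 18.18 -1.29] len 18.22 twist -0.86
```

```bash

python3 -m pendant '{"offset":[[0.2,3,-0.9],[0,4.5,-0.4],[0,4.5,0],[0,3,0],[0,1.5,0],[0,0,0]],"twist":[-0.8,0,0,0,0,0]}' 0.6
python3 -c "
from h import *
togo([.599,-.3705,.079],64)"
```

```text
clock: 4.25
tcp_pos: [0.6018, -0.3633, 0.0933]
orientation: [-0.593, 0.602, 0.384, -0.371]
wrist_force: [-0.1, 0.3, -0.3]
finger_gap: 0.0514
t 4.25 tcp [ 0.6018 -0.3633  0.0933] psi 64.55 tooltilt [ 0.022 -0.002 -1.   ] F [-0.1  0.3 -0.3] gap 0.0514
togo cm [-0.78  1.43 -0.02] len 1.63 twist 0.55
```

```bash

python3 -m pendant '{"offset":[[-0.8,0.6,0],[0,0.5,0],[0,0.2,0],[0,0,0]],"twist":[0.5,0,0,0]}'
python3 -c "
from h import *
togo([.599,-.3705,.079],64); save('wrist','w2')"
```

```text
clock: 4.65
tcp_pos: [0.6002, -0.3704, 0.0849]
orientation: [-0.592, 0.606, 0.382, -0.368]
wrist_force: [-0.4, -0.9, -0.3]
finger_gap: 0.0512
t 4.65 tcp [ 0.6002 -0.3704  0.0849] psi 64.15 tooltilt [ 0.027 -0.006 -1.   ] F [-0.4 -0.9 -0.3] gap 0.0512
togo cm [-0.07  0.58  0.12] len 0.6 twist 0.15
```

View pics/w2.png

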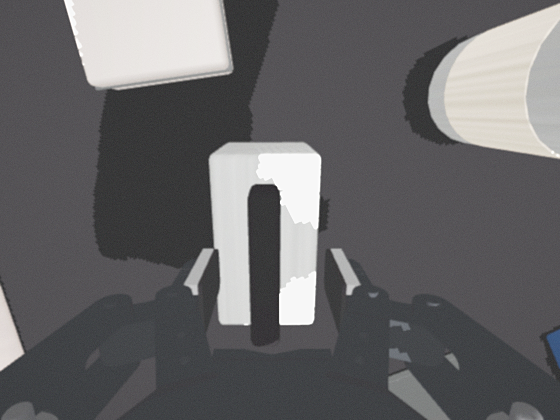

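The bar (264, 185–345) lies between the fingers, which are at about 205 and 340. I go down a little and close.

```bash

python3 -m pendant '{"offset":[[-0.1,0.6,0.1],[0,0.2,0],[0,0,0]],"twist":[0,0,0]}'
python3 -m pendant '{"offset":[[0,0,0],[0,0,0],[0,0,0],[0,0,0],[0,0,0],[0,0,0]],"twist":[0,0,0,0,0,0]}' 0 60
python3 -c "
from h import *
togo([.599,-.3705,.079],64)"
```

```text
clock: 5.0
tcp_pos: [0.5999, -0.3718, 0.078]
orientation: [-0.591, 0.607, 0.383, -0.368]
wrist_force: [-0.3, 0.1, 0.9]
finger_gap: 0.0514
clock: 5.6
tcp_pos: [0.5997, -0.372, 0.0777]
orientation: [-0.592, 0.607, 0.383, -0.368]
wrist_force: [0.0, -0.3, 0.4]
finger_gap: 0.0132
t 5.6 tcp [ 0.5997 -0.372   0.0777] psi 64.13 tooltilt [ 0.029 -0.007 -1.   ] F [ 0.  -0.3  0.4] gap 0.0132
togo cm [ 0.1  -0.13  0.12] len 0.21 twist 0.13
```

```bash

python3 -m pendant '{"offset":[[0,-2,0],[0,-4.5,0],[0,-4.5,0],[0,-4.5,0],[0,-4.5,0],[0,-3,0],[0,0,0]],"twist":[0,0,0,0,0,0,0]}'
python3 -c "
from h import *
togo([.5447,-.0239,.29],101); save('wrist','w3')"
```

```text
clock: 6.3
tcp_pos: [0.5898, -0.367, 0.3057]
orientation: [-0.598, 0.6, 0.381, -0.37]
wrist_force: [-0.5, -0.7, -4.4]
finger_gap: 0.0131
t 6.3 tcp [ 0.5898 -0.367   0.3057] psi 64.15 tooltilt [ 0.014  0.006 -1.   ] F [-0.5 -0.7 -4.4] gap 0.0131
togo cm [28.9   1.7  19.03] len 34.64 twist -36.85
```

View pics/w3.png

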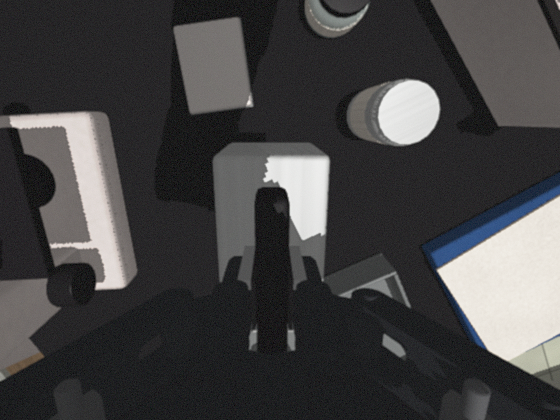

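```bash

python3 -m pendant '{"offset":[[3.4,0,2.2],[3.5,0,1.9],[3.6,0,1.7],[3.7,0,1.4],[3.8,0,1.2],[3.9,0,0.8],[3.5,0,0.5],[2,0,0.2],[0,0,0]],"twist":[-3,-4.5,-4.5,-4.5,-4.5,-4.5,-4.5,-4,0]}'
python3 -c "
from h import *
togo([.5447,-.0239,.29],101); save('wrist','w4'); save('scene','s4')"
```

```text
clock: 7.25
tcp_pos: [0.5381, -0.0612, 0.2718]
orientation: [-0.472, 0.443, 0.54, -0.539]
wrist_force: [0.1, -0.6, -3.6]
finger_gap: 0.0128
t 7.25 tcp [ 0.5381 -0.0612  0.2718] psi 99.35 tooltilt [-0.03   0.027 -0.999] F [ 0.1 -0.6 -3.6] gap 0.0128
togo cm [ 3.63 -1.73 -1.21] len 4.2 twist -1.65
```

View pics/w4.png

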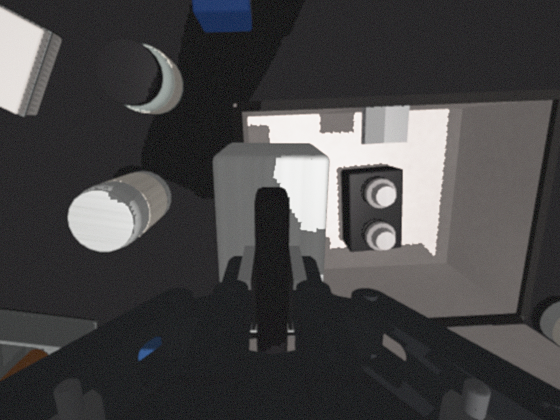

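The wrist picture shows the canister hanging right of the box floor, with the case at (373,208) and the keeper at (385,124). I refine the box and case from here.

```bash

python3 - <<'E'
from h import *
np.set_printoptions(precision=4,suppress=True)
pr=camera_params("wrist"); read_camera("wrist")
for n in ["box","case_center","keeper","canister_center"]:
  for d in landmark_of("wrist",n): print(n,round(d["confidence"],2),tow("wrist",d["xyz"],pr))
# rim corners front-right (244,108), front-left (552,96), back-left (527,318)
for p in [(244,109),(555,96),(527,320)]: print(p,back("wrist",p,.14,pr))
# case top corners z=.07+.008
P=np.array([back("wrist",p,.078,pr)[:2] for p in [(343,171),(401,164),(403,247),(347,250)]]);print(P,P.mean(0))
E
```

```text
box 0.88 [ 0.5373  0.0601 -0.0029]
case_center 0.91 [0.5472 0.0759 0.0471]
keeper 0.69 [0.4508 0.0295 0.1283]
canister_center 0.28 [0.6449 0.0777 0.138 ]
canister_center 0.25 [ 0.4467 -0.3715  0.0189]
(244, 109) [ 0.4627 -0.0942  0.14  ]
(555, 96) [0.4109 0.1608 0.14  ]
(527, 320) [0.6183 0.2141 0.14  ]
[[0.5054 0.0149]
 [0.4885 0.075 ]
 [0.5801 0.1019]
 [0.5931 0.0387]] [0.5418 0.0576]
```

```bash

python3 -m pendant '{"offset":[[2.4,0,-0.7],[1.6,0,-0.5],[0,0,0]],"twist":[-1,-0.5,0]}'
python3 -c "
from h import *
togo([.5445,-.023,.24],101)"
python3 -m pendant '{"offset":[[0,1.5,0],[0,3,0],[0,1,0],[0,0,0]],"twist":[0,0,0,0]}'
python3 -c "
from h import *
togo([.5445,-.023,.15],101)"
```

```text
clock: 7.9
tcp_pos: [0.5472, -0.0261, 0.2751]
orientation: [-0.466, 0.441, 0.543, -0.541]
wrist_force: [-0.2, -0.8, -3.9]
finger_gap: 0.0127
t 7.9 tcp [ 0.5472 -0.0261  0.2751] psi 100.17 tooltilt [-0.025  0.025 -0.999] F [-0.2 -0.8 -3.9] gap 0.0127
togo cm [0.26 3.52 0.14] len 3.53 twist -0.83
clock: 8.3
tcp_pos: [0.5475, -0.0265, 0.22]
orientation: [-0.465, 0.443, 0.543, -0.541]
wrist_force: [0.8, 0.2, -3.2]
finger_gap: 0.0131
t 8.3 tcp [ 0.5475 -0.0265  0.22  ] psi 100.11 tooltilt [-0.021  0.022 -1.   ] F [ 0.8  0.2 -3.2] gap 0.0131
togo cm [0.22 7.01 0.11] len 7.02 twist -0.89
```

```bash

python3 -m pendant '{"offset":[[0.2,2,0.1],[0,3,0],[0,2.5,0],[0,1.5,0],[0,0,0]],"twist":[-0.8,0,0,0,0]}'
python3 -c "
from h import *
togo([.5445,-.023,.088],101); save('wrist','w5'); save('top','t5')"
```

```text
clock: 8.8
tcp_pos: [0.5484, -0.0254, 0.1337]
orientation: [-0.458, 0.443, 0.547, -0.543]
wrist_force: [-0.6, -0.7, -3.5]
finger_gap: 0.0129
t 8.8 tcp [ 0.5484 -0.0254  0.1337] psi 100.81 tooltilt [-0.012  0.019 -1.   ] F [-0.6 -0.7 -3.5] gap 0.0129
togo cm [0.22 4.58 0.3 ] len 4.59 twist -0.19
```

View pics/w5.png

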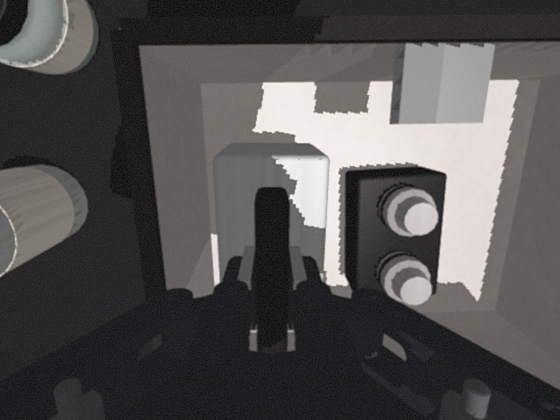

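The canister is over the gap. In the picture the wall foot is at column ~210, the case foot at ~345 and the bar at 271. I keep lowering.

```bash

python3 -m pendant '{"offset":[[0.1,1.5,0.2],[0,1.5,0],[0,1,0],[0,0.4,0],[0,0,0]],"twist":[0,0,0,0,0]}'
python3 -c "
from h import *
togo([.5445,-.023,.087],101)"
```

```text
clock: 9.4
tcp_pos: [0.5539, -0.0261, 0.0991]
orientation: [-0.453, 0.449, 0.55, -0.54]
wrist_force: [0.4, -0.0, -4.0]
finger_gap: 0.0129
t 9.4 tcp [ 0.5539 -0.0261  0.0991] psi 100.79 tooltilt [ 0.005  0.015 -1.   ] F [ 0.4 -0.  -4. ] gap 0.0129
togo cm [0.46 1.21 0.87] len 1.56 twist -0.21
```

```bash

python3 -m pendant '{"offset":[[0.2,0.5,0.4],[0,0.4,0.2],[0,0.2,0],[0,0,0]],"twist":[0,0,0,0]}'
python3 -c "
from h import *
togo([.5445,-.023,.087],101)"
```

```text
clock: 9.8
tcp_pos: [0.5482, -0.0252, 0.0892]
orientation: [-0.452, 0.45, 0.55, -0.539]
wrist_force: [-0.2, 0.6, -4.6]
finger_gap: 0.013
t 9.8 tcp [ 0.5482 -0.0252  0.0892] psi 100.8 tooltilt [ 0.008  0.014 -1.   ] F [-0.2  0.6 -4.6] gap 0.013
togo cm [0.29 0.22 0.33] len 0.49 twist -0.20
```

```bash

python3 -m pendant '{"offset":[[0,0.3,0],[0,0.2,0],[0,0,0]],"twist":[0,0,0]}'
python3 -c "
from h import *
togo([.5445,-.023,.086],101)"
```

```text
clock: 10.1
tcp_pos: [0.5486, -0.0254, 0.0867]
orientation: [-0.451, 0.45, 0.551, -0.539]
wrist_force: [-0.2, 0.6, -4.1]
finger_gap: 0.0131
t 10.1 tcp [ 0.5486 -0.0254  0.0867] psi 100.8 tooltilt [ 0.01   0.014 -1.   ] F [-0.2  0.6 -4.1] gap 0.0131
togo cm [0.31 0.07 0.36] len 0.48 twist -0.20
```

```bash

python3 -m pendant '{"offset":[[0,0.3,0],[0,0.2,0],[0,0,0]],"twist":[0,0,0]}'
python3 -c "
from h import *
togo([.5445,-.023,.086],101)"
```

```text
clock: 10.4
tcp_pos: [0.549, -0.0256, 0.0867]
orientation: [-0.45, 0.451, 0.551, -0.539]
wrist_force: [-0.3, -1.0, -4.2]
finger_gap: 0.0131
t 10.4 tcp [ 0.549  -0.0256  0.0867] psi 100.81 tooltilt [ 0.013  0.012 -1.   ] F [-0.3 -1.  -4.2] gap 0.0131
togo cm [0.34 0.07 0.4 ] len 0.52 twist -0.19
```

```bash

python3 -m pendant '{"offset":[[0,0.5,0.2],[0,0.4,0],[0,0,0]],"twist":[0,0,0]}'
python3 -c "
from h import *
togo([.5445,-.023,.086],101)"
```

```text
clock: 10.7
tcp_pos: [0.5489, -0.0261, 0.0865]
orientation: [-0.447, 0.454, 0.552, -0.537]
wrist_force: [0.7, 1.0, -3.6]
finger_gap: 0.0127
t 10.7 tcp [ 0.5489 -0.0261  0.0865] psi 100.84 tooltilt [ 0.021  0.01  -1.   ] F [ 0.7  1.  -3.6] gap 0.0127
togo cm [0.39 0.05 0.38] len 0.54 twist -0.16
```

```bash

python3 -m pendant '{"offset":[[0,0,0],[0,0,0],[0,0,0],[0,0,0],[0,0,0]],"twist":[0,0,0,0,0]}' 0.4
python3 -c "
from h import *
togo([.5445,-.023,.086],101);save('wrist','w6')"
```

```text
clock: 11.2
tcp_pos: [0.5487, -0.0211, 0.0851]
orientation: [-0.448, 0.451, 0.556, -0.536]
wrist_force: [-0.8, 0.6, 1.3]
finger_gap: 0.0342
t 11.2 tcp [ 0.5487 -0.0211  0.0851] psi 101.06 tooltilt [ 0.021  0.02  -1.   ] F [-0.8  0.6  1.3] gap 0.0342
togo cm [-0.11 -0.1   0.44] len 0.47 twist 0.06
```

View pics/w6.png

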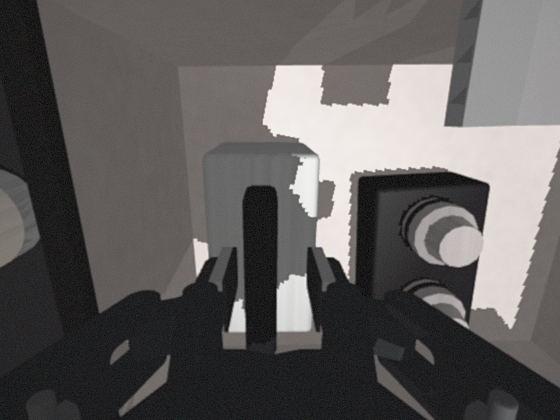

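The canister stands clear of the case and wall, and both fingers are clear of the bar. Now I lift off.

```bash

python3 -m pendant '{"offset":[[-0.3,-0.5,0],[0,-1.5,0],[0,-3,0],[0,-4.5,0],[0,-4.5,0],[0,-4.5,0],[0,-4.5,0],[0,-4.5,0],[0,-2,0],[0,0,0]],"twist":[0,0,0,0,0,0,0,0,0,0]}'
python3 - <<'E'
from h import *
np.set_printoptions(precision=3,suppress=True)
togo([.5445,-.023,.4],101);print(get_state()["joint_pos"]);save('wrist','w7')
for c in ["top","scene"]:
  save(c,c+"7")
  for n in ["lid_edge","latch_grip","canister_center","case_center"]:
    print(c,n,[(tow(c,d["xyz"]),round(d["confidence"],2)) for d in landmark_of(c,n)][:4])
E
```

```text
clock: 12.25
tcp_pos: [0.5432, -0.0347, 0.3888]
orientation: [-0.45, 0.452, 0.554, -0.536]
wrist_force: [0.4, -0.2, 0.8]
finger_gap: 0.0342
t 12.25 tcp [ 0.543 -0.035  0.389] psi 100.82 tooltilt [ 0.018  0.017 -1.   ] F [ 0.4 -0.2  0.8] gap 0.0342
togo cm [ 1.14 -1.1  -0.37] len 1.62 twist -0.18
[-0.223  0.248  0.322  1.631  0.021 -0.411]
top lid_edge [(array([0.647, 0.077, 0.357]), 0.95)]
top latch_grip [(array([0.685, 0.087, 0.311]), 0.67)]
top canister_center [(array([ 0.289, -0.356,  0.051]), 0.62), (array([ 0.324, -0.139,  0.05 ]), 0.46)]
top case_center [(array([0.55 , 0.075, 0.042]), 0.6)]
scene lid_edge [(array([0.644, 0.08 , 0.358]), 0.6)]
scene latch_grip [(array([0.686, 0.087, 0.313]), 0.94)]
scene canister_center [(array([ 0.325, -0.141,  0.05 ]), 0.95), (array([ 0.285, -0.36 ,  0.046]), 0.9), (array([ 0.548, -0.023,  0.056]), 0.88)]
scene case_center [(array([0.548, 0.079, 0.044]), 0.57), (array([0.495, 0.433, 0.027]), 0.28)]
```

View pics/scene7.png

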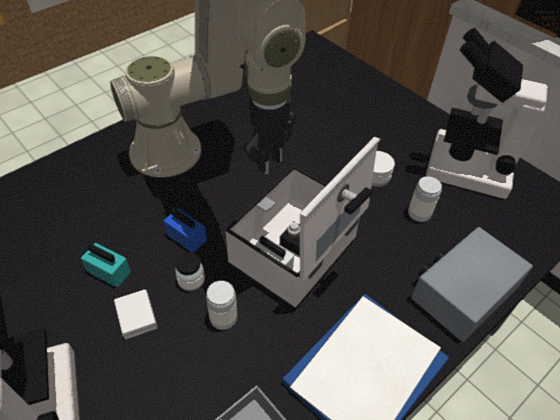

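View pics/w7.png

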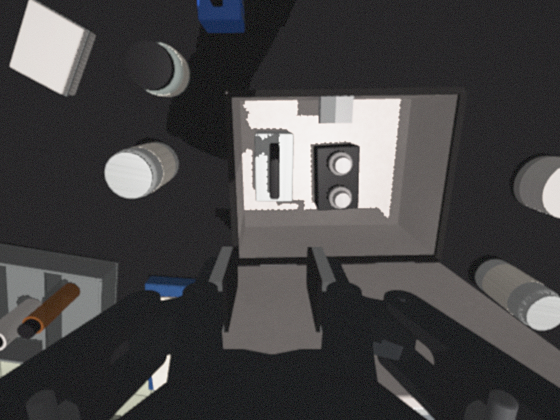

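The canister now stands in the box (scene ≈ (.548,−.023)) with its bar along the box's x. The lid is still open at about 1.49 rad. Next I go over the lid and down behind it, beside the handle.

```bash

python3 -m pendant '{"offset":[[0,-3,0],[0,-1.5,-3],[0,0,-4.5],[0,0,-4.5],[0,0,-3],[0,0,0]],"twist":[0,0,0,0,0,0]}' 0
python3 -c "
from h import *
togo([.705,-.01,.42],101);print(get_state()['joint_pos']);save('wrist','w8')"
```

```text
clock: 13.4
tcp_pos: [0.6844, -0.0073, 0.4299]
orientation: [-0.453, 0.448, 0.552, -0.538]
wrist_force: [0.9, -0.2, -1.1]
finger_gap: -0.0
t 13.4 tcp [ 0.6844 -0.0073  0.4299] psi 100.8 tooltilt [ 0.008  0.02  -1.   ] F [ 0.9 -0.2 -1.1] gap -0.0
togo cm [-0.67  1.   -1.96] len 2.3 twist -0.20
[-0.13678005  0.70747886  1.17804581  2.03616316  0.0208424  -0.32513448]
```

View pics/w8.png

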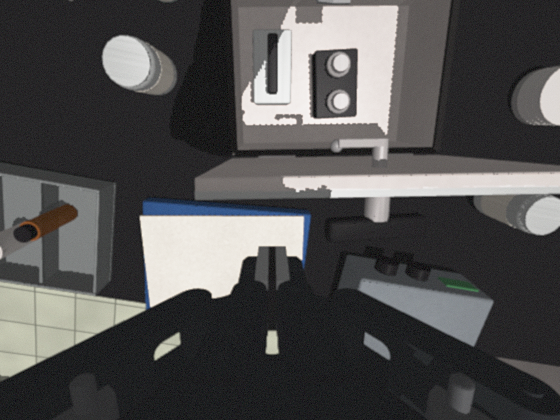

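The wrist picture shows the lid's free edge at rows 165–198 and the closed fingers at (272,270). The fingers are behind the edge and left of the bar (330–420,228), so I can lower.

```bash

python3 -m pendant '{"offset":[[0,2,-0.5],[0,3,-0.5],[0,3,0],[0,1.5,0],[0,0,0]],"twist":[0,0,0,0,0]}'
python3 -c "
from h import *
togo([.69,-.01,.33],101);print(get_state()['joint_pos']);save('wrist','w9');save('scene','s9')"
```

```text
clock: 13.95
tcp_pos: [0.6859, -0.0038, 0.3351]
orientation: [-0.453, 0.449, 0.552, -0.537]
wrist_force: [-0.9, -0.5, 0.9]
finger_gap: -0.0002
t 13.95 tcp [ 0.6859 -0.0038  0.3351] psi 100.76 tooltilt [ 0.009  0.019 -1.   ] F [-0.9 -0.5  0.9] gap -0.0002
togo cm [-0.69  0.5  -0.28] len 0.9 twist -0.24
[-0.13101728  0.56080221  0.65896242  1.66271737  0.01993422 -0.31863656]
```

View pics/w9.png

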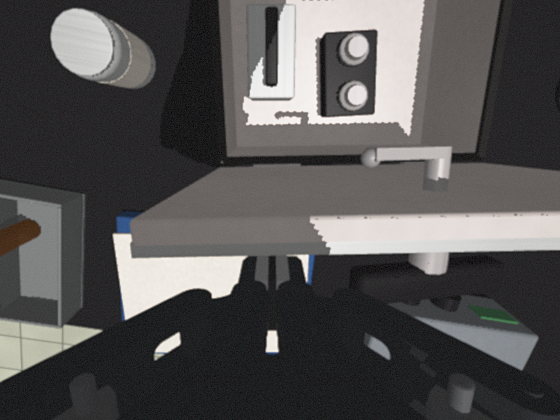

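View pics/s9.png

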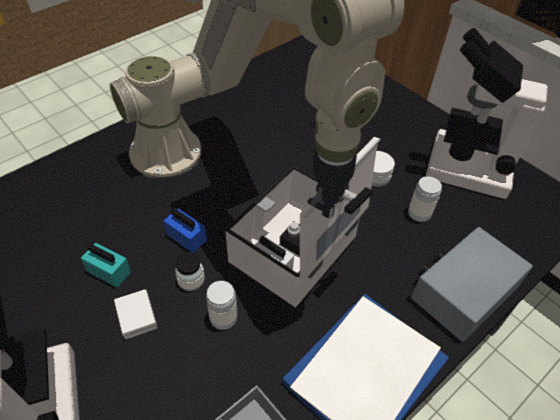

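The fingers (272,270) reach down behind the lid's outer face. I pull toward the robot.

```bash

python3 -m pendant '{"offset":[[0,0,0.8],[0,0,0.8],[0,0.1,1],[0,0.1,1],[0,0.1,1]],"twist":[0,0,0,0,0]}'
python3 -c "
from h import *
togo([.60,-.02,.31],101);save('wrist','w10')"
```

```text
clock: 14.55
tcp_pos: [0.6429, -0.0131, 0.3446]
orientation: [-0.446, 0.456, 0.557, -0.533]
wrist_force: [1.9, 0.2, 0.1]
finger_gap: 0.0003
t 14.55 tcp [ 0.6429 -0.0131  0.3446] psi 100.77 tooltilt [ 0.032  0.017 -0.999] F [1.9 0.2 0.1] gap 0.0003
togo cm [0.08 3.3  4.46] len 5.55 twist -0.23
```

View pics/w10.png

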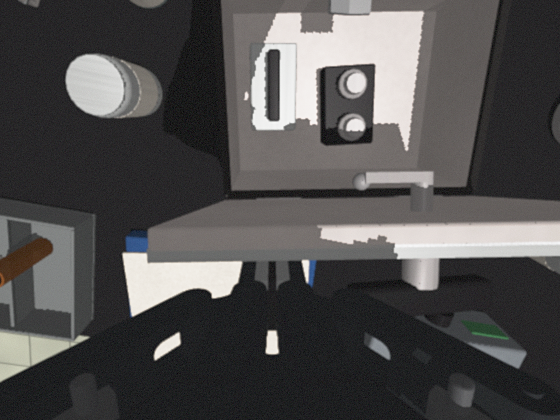

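```bash

python3 -m pendant '{"offset":[[0,0.5,1.2],[0,0.6,1.2],[0,0.6,1.2],[0,0.6,1.2],[0,0.6,1.2],[0,0.6,1.2]],"twist":[0,0,0,0,0,0]}'
python3 - <<'E'
from h import *
togo([.59,-.02,.31],101);save('scene','s11')
for d in landmark_of("scene","lid_edge"): print(d["confidence"],tow("scene",d["xyz"]))
save("wrist","w11")
E
```

```text
clock: 15.2
tcp_pos: [0.5755, -0.0272, 0.3208]
orientation: [-0.438, 0.464, 0.561, -0.527]
wrist_force: [2.0, -1.3, 0.5]
finger_gap: 0.0001
t 15.2 tcp [ 0.5755 -0.0272  0.3208] psi 100.76 tooltilt [ 0.059  0.013 -0.998] F [ 2.  -1.3  0.5] gap 0.0001
togo cm [ 0.43  1.17 -1.49] len 1.94 twist -0.24
0.72 [0.54044002 0.05755974 0.32557385]
```

View pics/s11.png

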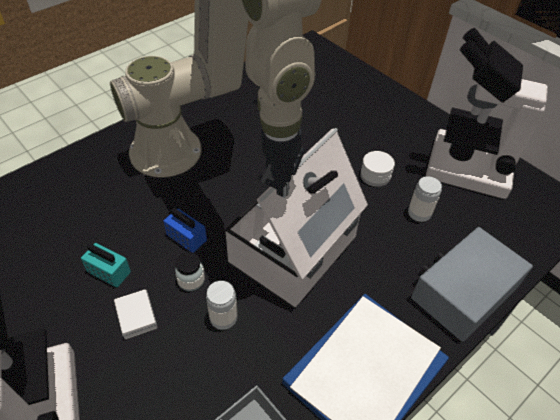

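View pics/w11.png

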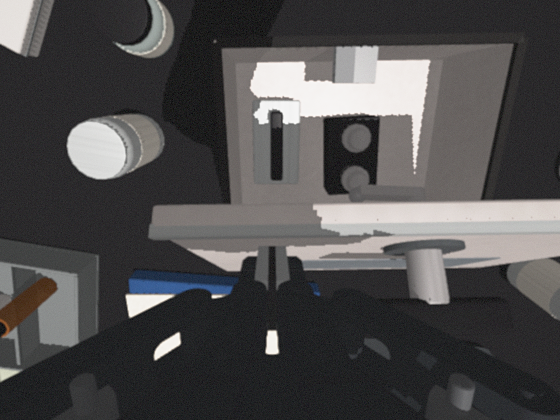

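```bash

python3 -m pendant '{"offset":[[0,0.9,0.7],[0,1,0.7],[0,1,0.7],[0,1.2,0.7],[0,1.2,0.6],[0,1.2,0.5]],"twist":[0,0,0,0,0,0]}'
python3 - <<'E'
from h import *
togo([.54,-.02,.25],101);save('scene','s12')
for d in landmark_of("scene","lid_edge"): print(d["confidence"],tow("scene",d["xyz"]))
E
```

```text
clock: 15.95
tcp_pos: [0.5483, -0.0347, 0.2605]
orientation: [-0.433, 0.469, 0.564, -0.525]
wrist_force: [0.3, -0.2, 0.1]
finger_gap: -0.0002
t 15.95 tcp [ 0.5483 -0.0347  0.2605] psi 100.75 tooltilt [ 0.074  0.01  -0.997] F [ 0.3 -0.2  0.1] gap -0.0002
togo cm [1.6  1.   0.62] len 1.99 twist -0.25
0.67 [0.48268028 0.04583293 0.27958794]
```

View pics/s12.png

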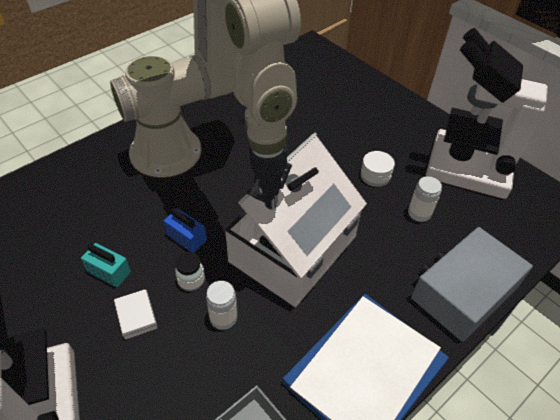

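The lid is at about 0.7 rad and sinking by itself. I withdraw upward and turn the wrist for the handle meanwhile.

```bash

python3 -m pendant '{"offset":[[0,-3,0],[0,-4,0],[0,-3,0],[0,0,0],[0,0,0],[0,0,0],[0,0,0],[0,0,0],[0,0,0],[0,0,0],[0,0,0],[0,0,0],[0,0,0],[0,0,0]],"twist":[0,0,0,-5,-8.5,-8.5,-8.5,-8.5,-8.5,-8.5,-8.5,-8.5,-5,0]}'
python3 - <<'E'
from h import *
togo([.482,.045,.35],185);save('scene','s13');print(get_state()['joint_pos'])
for d in landmark_of("scene","lid_edge"): print(d["confidence"],tow("scene",d["xyz"]))
for d in landmark_of("scene","latch_grip"): print(d["confidence"],tow("scene",d["xyz"]))
save("wrist","w13")
E
```

```text
clock: 17.45
tcp_pos: [0.5506, -0.0357, 0.3813]
orientation: [0.034, 0.032, 0.709, -0.704]
wrist_force: [0.0, -0.7, 0.3]
finger_gap: 0.0003
t 17.45 tcp [ 0.5506 -0.0357  0.3813] psi -179.87 tooltilt [ 0.092  0.007 -0.996] F [ 0.  -0.7  0.3] gap 0.0003
togo cm [ 7.11  2.54 -8.07] len 11.05 twist -4.87
[-0.22499101  0.19221724  0.22775578  1.51735178  0.0275234  -1.79521082]
0.67 [0.43094481 0.03632882 0.15081177]
0.51 [0.48032703 0.04693051 0.19224123]
```

View pics/s13.png

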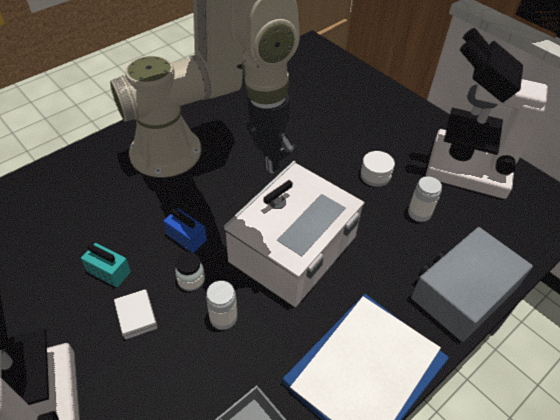

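View pics/w13.png

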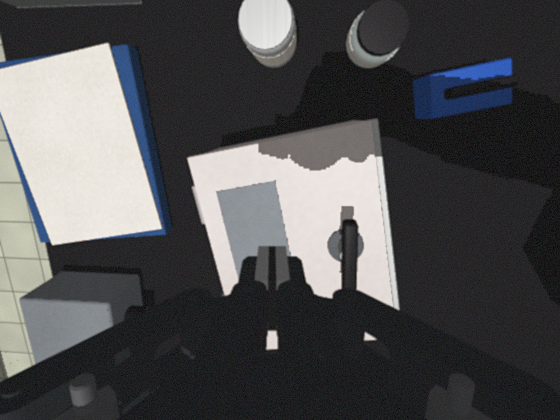

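The lid is shut: the net puts its edge at z≈0.151 and the handle at (.480,.047,.192). The tool has crept to a 0.09 rad tilt, so I'll test which motions take that out.

```bash

python3 -m pendant '{"offset":[[0,-0.7,0],[0,-0.7,0],[0,-0.7,0],[0,-0.7,0],[0,-0.7,0]],"twist":[0,0,0,0,0]}' | head -3
python3 -c "
from h import *
togo([.482,.045,.35],185)"
python3 -m pendant '{"offset":[[-1,0,0],[-1,0,0],[-1,0,0],[-1,0,0],[-1,0,0]],"twist":[0,0,0,0,0]}' | head -3
python3 -c "
from h import *
togo([.482,.045,.35],185)"

```

```text
clock: 18.15
tcp_pos: [0.5464, -0.0359, 0.4181]
orientation: [0.031, 0.033, 0.709, -0.704]
t 18.15 tcp [ 0.5464 -0.0359  0.4181] psi 179.86 tooltilt [ 0.091  0.007 -0.996] F [ 0.2 -0.7 -0.1] gap 0.0
togo cm [ 7.05  6.25 -8.03] len 12.38 twist -5.14
clock: 18.65
tcp_pos: [0.5971, -0.0361, 0.4286]
orientation: [0.033, 0.035, 0.708, -0.704]
t 18.65 tcp [ 0.5971 -0.0361  0.4286] psi 179.81 tooltilt [ 0.097  0.006 -0.995] F [-0.3  0.3 -0.1] gap 0.0002
togo cm [12.24  6.76 -8.03] len 16.12 twist -5.19
```

```bash
python3 - <<'E'
from h import *
a=cv2.imread("pics/s13.png")[165:225,240:320]; cv2.imwrite("pics/crop3.png",cv2.resize(a,(800,600),interpolation=cv2.INTER_CUBIC))
E
```

```text
(no output)
```

View pics/crop3.png

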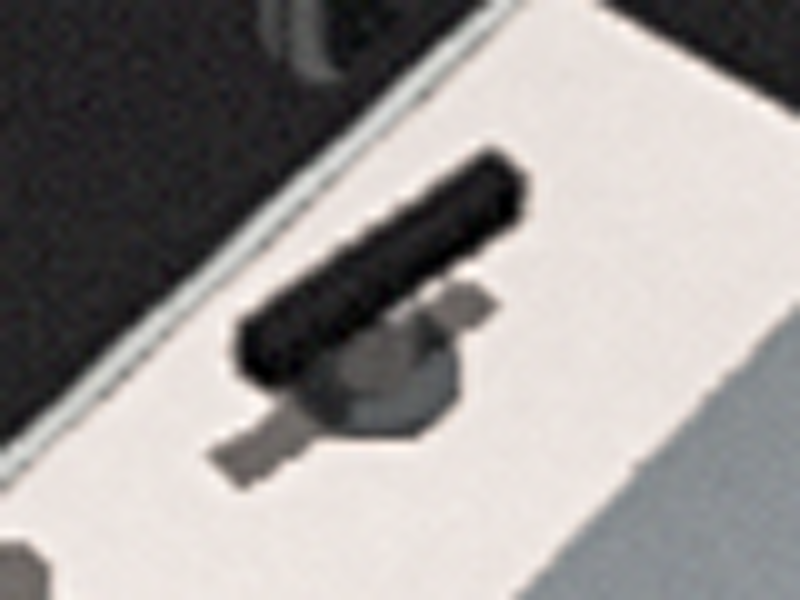

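```bash

python3 -m pendant '{"offset":[[4.8,0,0],[4.8,0,0],[0,0,0]],"twist":[0,0,0]}' | head -3
python3 -c "
from h import *
togo([.482,.045,.35],185)"
python3 -m pendant '{"offset":[[0,0,0],[-4.8,0,0],[-4.8,0,0]],"twist":[0,0,0]}' | head -3
python3 - <<'E'
from h import *
togo([.482,.045,.35],185)
e=[back("scene",(240+x/10,165+y/10),.20) for x,y in [(255,330),(500,178)]]; d=e[1]-e[0]; print(e,np.hypot(*d[:2]),np.degrees(np.arctan2(d[1],d[0])))
# lid front edge direction (outer face z~.15): bottom-left (0,470)->(520,0)
e=[back("scene",(240+x/10,165+y/10),.15) for x,y in [(0,480),(525,0)]]; d=e[1]-e[0]; print(np.degrees(np.arctan2(d[1],d[0])))
E
```

```text
clock: 18.95
tcp_pos: [0.5043, -0.0369, 0.4099]
orientation: [0.027, 0.03, 0.71, -0.703]
t 18.95 tcp [ 0.5043 -0.0369  0.4099] psi 179.8 tooltilt [ 0.081  0.01  -0.997] F [-0.9  0.5 -0.2] gap -0.0002
togo cm [ 2.73  5.87 -8.12] len 10.39 twist -5.20
clock: 19.25
tcp_pos: [0.5952, -0.0365, 0.4205]
orientation: [0.026, 0.03, 0.71, -0.703]
t 19.25 tcp [ 0.5952 -0.0365  0.4205] psi 179.68 tooltilt [ 0.08   0.009 -0.997] F [ 1.  -0.4  0.9] gap -0.0001
togo cm [11.9   6.2  -8.02] len 15.63 twist -5.32
[array([0.48577098, 0.00387614, 0.2       ]), array([0.48636421, 0.08244498, 0.2       ])] 0.07857107585268863 89.56739741108177
100.94260622220789
```

```bash

python3 -m pendant '{"offset":[[4.8,0,0],[4.8,0,0],[0,0,0],[0,0,0],[-4.8,0,0],[-4.8,0,0],[4.8,0,0],[4.8,0,0],[0,0,0],[0,0,0],[-4.8,0,0],[-4.8,0,0],[4.8,0,0],[4.8,0,0],[0,0,0]],"twist":[0,0,0,0,0,0,0,0,0,0,0,0,0,0,0]}' 0.6
python3 -c "
from h import *
togo([.482,.045,.35],179.6)"
```

```text
clock: 20.75
tcp_pos: [0.5759, -0.0508, 0.3352]
orientation: [-0.007, -0.003, 0.719, -0.695]
wrist_force: [-0.3, -0.1, -0.2]
finger_gap: 0.051
t 20.75 tcp [ 0.5759 -0.0508  0.3352] psi 179.69 tooltilt [-0.014  0.033 -0.999] F [-0.3 -0.1 -0.2] gap 0.051
togo cm [ 9.46 -1.03 -9.57] len 13.49 twist 0.09
```

```bash

python3 -m pendant '{"offset":[[3,0,-3],[3,0,-3.2],[2.4,0,-2.4],[0.8,0,-0.9],[0,0,0]],"twist":[0,0,0,0,0]}'
python3 - <<'E'
from h import *
togo([.482,.046,.24],179.6)
pr=camera_params("wrist"); save("wrist","w14")
for n in ["latch_grip","lid_edge"]:
  for d in landmark_of("wrist",n): print(n,d["confidence"],tow("wrist",d["xyz"],pr))
save("top","t14")
for d in landmark_of("top","latch_grip"): print("top",d["confidence"],tow("top",d["xyz"]))
E
```

```text
clock: 21.25
tcp_pos: [0.4886, 0.0467, 0.351]
orientation: [0.003, 0.008, 0.718, -0.696]
wrist_force: [-0.7, 0.3, -0.1]
finger_gap: 0.0511
t 21.25 tcp [0.4886 0.0467 0.351 ] psi 179.57 tooltilt [ 0.016  0.031 -0.999] F [-0.7  0.3 -0.1] gap 0.0511
togo cm [ 0.84 11.08  0.41] len 11.12 twist -0.03
latch_grip 0.56 [0.48254413 0.04336791 0.18813992]
lid_edge 0.88 [0.4290595  0.03661796 0.15210449]
```

View pics/w14.png

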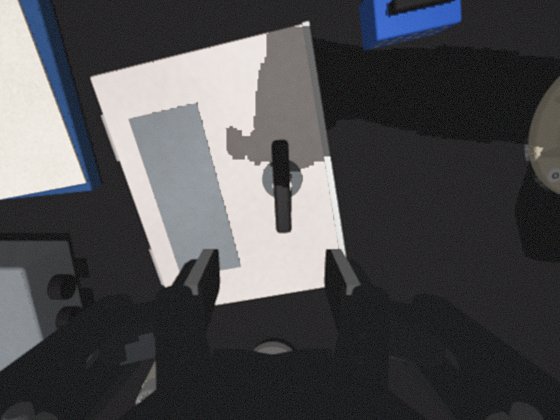

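The bar runs (281,142)–(284,230) in the wrist picture, nearly parallel to the finger plane. I check its position, then descend over it.

```bash

python3 - <<'E'
from h import *
pr=camera_params("wrist")
e=[back("wrist",p,.20,pr) for p in [(281,145),(284,230)]]; d=e[1]-e[0]; print(e,(e[0]+e[1])/2,np.hypot(*d[:2]),np.degrees(np.arctan2(d[1],d[0])))
E
python3 -m pendant '{"offset":[[0.5,2,0.2],[0.3,3,0.1],[0,3,0],[0,2,0],[0,0.8,0],[0,0,0]],"twist":[0,0,0,0,0,0]}'
python3 - <<'E'
from h import *
togo([.482,.046,.182],179.6)
save("wrist","w15")
E
```

```text
[array([0.48289784, 0.00231762, 0.2       ]), array([0.48020602, 0.08298926, 0.2       ])] [0.48155193 0.04265344 0.2       ] 0.08071654277314519 91.9111122790874
clock: 22.1
tcp_pos: [0.4868, 0.04, 0.2334]
orientation: [-0.004, 0.009, 0.718, -0.696]
wrist_force: [0.3, 0.8, 0.5]
finger_gap: 0.0509
t 22.1 tcp [0.4868 0.04   0.2334] psi 178.92 tooltilt [ 0.007  0.03  -1.   ] F [0.3 0.8 0.5] gap 0.0509
togo cm [ 0.53  5.15 -0.44] len 5.19 twist -0.68
```

View pics/w15.png

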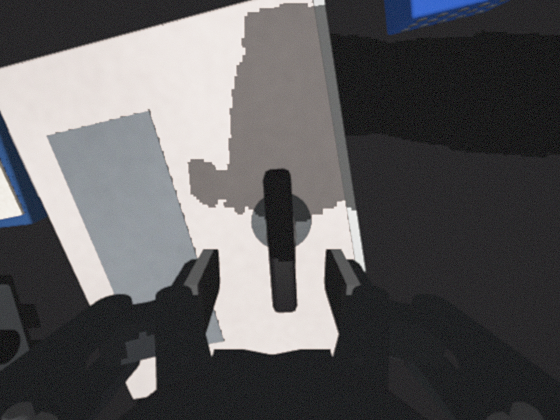

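```bash

python3 -m pendant '{"offset":[[0.5,1.5,-0.4],[0.1,1.8,-0.2],[0,1.4,0],[0,0.6,0],[0,0,0]],"twist":[-2,0,0,0,0]}'
python3 - <<'E'
from h import *
togo([.482,.045,.182],181)
save("wrist","w16")
E
```

```text
clock: 22.65
tcp_pos: [0.4874, 0.0462, 0.1858]
orientation: [0.012, 0.001, 0.717, -0.697]
wrist_force: [0.8, 0.1, -0.2]
finger_gap: 0.051
t 22.65 tcp [0.4874 0.0462 0.1858] psi -179.11 tooltilt [ 0.019  0.029 -0.999] F [ 0.8  0.1 -0.2] gap 0.051
togo cm [0.54 0.37 0.12] len 0.67 twist -0.11
```

View pics/w16.png

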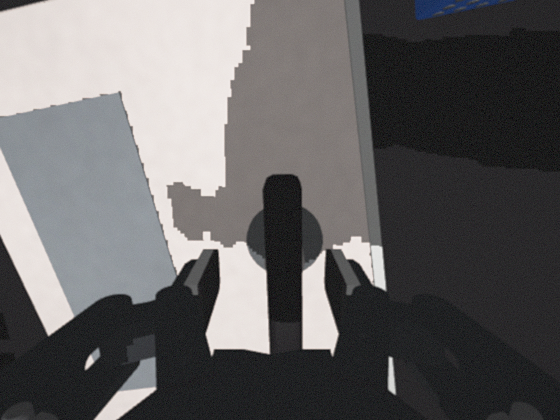

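```bash

python3 -m pendant '{"offset":[[0.6,0.4,0.1],[0,0,0]],"twist":[0,0]}'
python3 -c "
from h import *
togo([.482,.045,.182],181)"
python3 -m pendant '{"offset":[[0,0,0],[0,0,0],[0,0,0],[0,0,0],[0,0,0],[0,0,0]],"twist":[0,0,0,0,0,0]}' 0 60
python3 - <<'E'
from h import *
togo([.482,.045,.182],181); print(get_state()["joint_pos"],get_state()["ft_torque"])
for d in (save("scene","s17") is None) or landmark_of("scene","lid_edge"): print(tow("scene",d["xyz"]))
E
```

```text
clock: 22.9
tcp_pos: [0.4825, 0.0449, 0.1836]
orientation: [0.013, 0.002, 0.717, -0.697]
wrist_force: [-0.4, -0.3, 0.6]
finger_gap: 0.0512
t 22.9 tcp [0.4825 0.0449 0.1836] psi -179.12 tooltilt [ 0.022  0.029 -0.999] F [-0.4 -0.3  0.6] gap 0.0512
togo cm [ 0.06  0.16 -0.01] len 0.17 twist -0.12
clock: 23.5
tcp_pos: [0.4813, 0.0447, 0.1845]
orientation: [0.013, 0.002, 0.717, -0.697]
wrist_force: [-2.1, -0.4, 0.8]
finger_gap: 0.0162
t 23.5 tcp [0.4813 0.0447 0.1845] psi -179.13 tooltilt [ 0.021  0.028 -0.999] F [-2.1 -0.4  0.8] gap 0.0162
togo cm [-0.06  0.25 -0.03] len 0.26 twist -0.13
[-0.09211458  0.14492603 -0.30815454  1.09972997  0.0299328  -1.67816675] [-0.03898861  0.51641635  0.06610272]
[0.42741974 0.03612382 0.14832341]
```

The bar is gripped (gap 16.2 mm). Now I turn it clockwise (positive twist about the downward tool axis), with a slight push down.

```bash

python3 -m pendant '{"offset":[[0,0,0],[0,0,0],[0,0.1,0],[0,0.1,0],[0,0.1,0]],"twist":[5,7,7,7,7]}'
python3 - <<'E'
from h import *
togo([.482,.045,.182],101); print(get_state()["ft_torque"])
E
```

```text
clock: 24.1
tcp_pos: [0.4812, 0.0446, 0.1837]
orientation: [-0.198, 0.207, 0.689, -0.666]
wrist_force: [-5.3, -0.8, 7.5]
finger_gap: 0.016
t 24.1 tcp [0.4812 0.0446 0.1837] psi 146.7 tooltilt [ 0.022  0.027 -0.999] F [-5.3 -0.8  7.5] gap 0.016
togo cm [-0.04  0.17 -0.07] len 0.19 twist 45.70
[-0.21368791  0.86684742  0.08114092]
```

```bash

python3 -m pendant '{"offset":[[0,0.1,0],[0,0.1,0],[0,0.1,0],[0,0.1,0],[0,0,0]],"twist":[7,7,7,7,7]}'
python3 - <<'E'
from h import *
togo([.482,.045,.182],101); print(get_state()["ft_torque"])
E
python3 -m pendant '{"offset":[[0,0.1,0],[0,0,0],[0,0,0]],"twist":[7,6,6]}'
python3 - <<'E'
from h import *
togo([.482,.045,.182],101); print(get_state()["ft_torque"])
E
```

```text
clock: 24.6
tcp_pos: [0.4805, 0.0444, 0.1827]
orientation: [-0.402, 0.406, 0.592, -0.569]
wrist_force: [1.6, 1.8, -6.2]
finger_gap: 0.0162
t 24.6 tcp [0.4805 0.0444 0.1827] psi 110.38 tooltilt [ 0.023  0.024 -0.999] F [ 1.6  1.8 -6.2] gap 0.0162
togo cm [ 0.    0.08 -0.15] len 0.17 twist 9.38
[-0.29598191 -0.43591439  0.19703987]
clock: 24.9
tcp_pos: [0.4815, 0.0449, 0.1828]
orientation: [-0.495, 0.497, 0.516, -0.491]
wrist_force: [0.2, 1.6, -0.5]
finger_gap: 0.0165
t 24.9 tcp [0.4815 0.0449 0.1828] psi 90.84 tooltilt [ 0.026  0.024 -0.999] F [ 0.2  1.6 -0.5] gap 0.0165
togo cm [ 0.01  0.09 -0.04] len 0.1 twist -10.16
[-0.14132505 -0.49041957  2.16586883]
```

The torque rose to 2.2 N m, so the handle is at its stop. I release and lift straight up.

```bash

python3 -m pendant '{"offset":[[0,0,0],[0,0,0],[0,0,0],[0,0,0]],"twist":[-3,0,0,0]}' 0.6
python3 -m pendant '{"offset":[[0,-0.5,0],[0,-1,0],[0,-3,0],[0,-4.5,0],[0,-4.5,0],[0,-4,0],[0,0,0]],"twist":[0,0,0,0,0,0,0]}'
python3 - <<'E'
from h import *
togo([.482,.045,.182],101); pr=camera_params("wrist"); save("wrist","w18"); 
for n in ["lid_edge","latch_grip"]:
  for d in landmark_of("wrist",n): print(n,d["confidence"],tow("wrist",d["xyz"],pr))
save("scene","s18")
for n in ["lid_edge","latch_grip"]:
  for d in landmark_of("scene",n): print(n,d["confidence"],tow("scene",d["xyz"]))
E
```

```text
clock: 25.3
tcp_pos: [0.4832, 0.0452, 0.1833]
orientation: [-0.481, 0.485, 0.529, -0.503]
wrist_force: [0.1, 0.1, 0.3]
finger_gap: 0.0512
clock: 26.0
tcp_pos: [0.4763, 0.0407, 0.368]
orientation: [-0.482, 0.486, 0.529, -0.502]
wrist_force: [0.4, -0.5, -0.0]
finger_gap: 0.0512
t 26.0 tcp [0.4763 0.0407 0.368 ] psi 93.61 tooltilt [ 0.03   0.024 -0.999] F [ 0.4 -0.5 -0. ] gap 0.0512
togo cm [-0.02 18.61 -0.02] len 18.61 twist -7.39
lid_edge 0.73 [0.42611328 0.03266991 0.14583806]
latch_grip 0.87 [0.48599933 0.04198057 0.18739744]
lid_edge 0.84 [0.42825933 0.03465401 0.1464755 ]
latch_grip 0.73 [0.48084511 0.04424053 0.18680197]
```

View pics/w18.png

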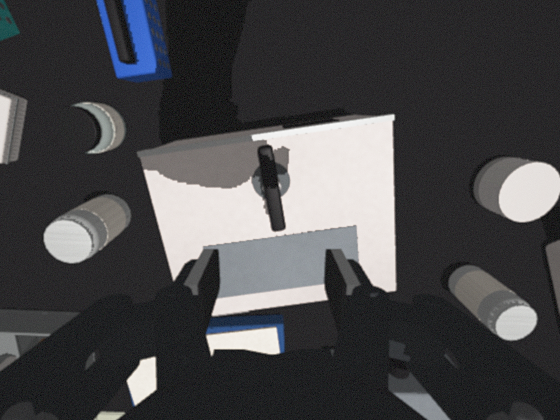

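View pics/s18.png

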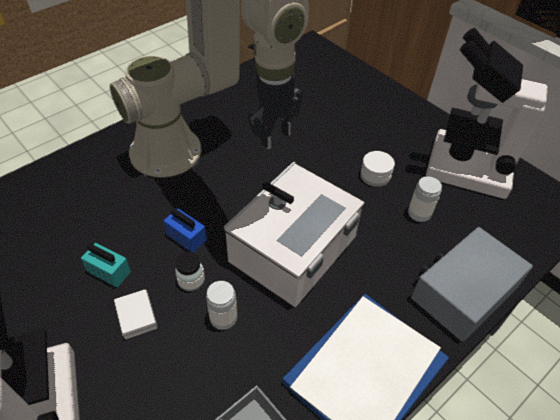

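Bar in the wrist view: (266,150)–(278,227). I measure its yaw against the lid.

```bash

python3 - <<'E'
from h import *
pr=camera_params("wrist")
def ang(a,b,z):
  p,q=back("wrist",a,z,pr),back("wrist",b,z,pr); d=q-p; return np.degrees(np.arctan2(d[1],d[0])),np.hypot(*d[:2])
print("bar",ang((266,150),(278,227),.198))
print("lid front edge",ang((140,152),(394,116),.146))
print("panel front/back",ang((204,247),(356,227),.146))
E
python3 - <<'E'
from h import *
a=cv2.imread("pics/w18.png")[100:310,130:410]; cv2.imwrite("pics/crop4.png",cv2.resize(a,(800,600),interpolation=cv2.INTER_CUBIC))
E
```

```text
bar (np.float64(12.23604054108464), np.float64(0.07767931535717046))
lid front edge (np.float64(101.35545612621507), np.float64(0.2784676916491531))
panel front/back (np.float64(101.05639114494906), np.float64(0.18358538399682228))
```

View pics/crop4.png

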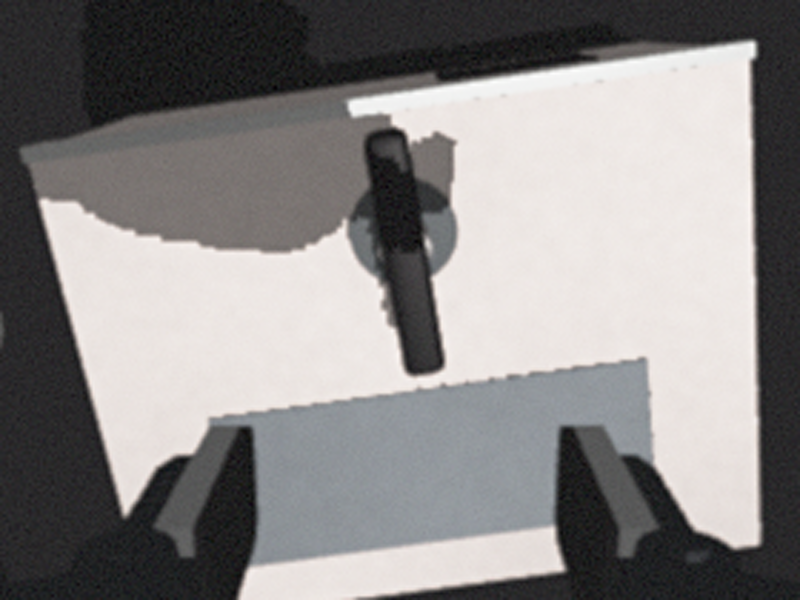

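The bar is 89° from the lid's edge (≈1.55 rad), and the lid edge is at z≈0.146 m, which is flush. Nothing is being touched, so I hand in.

```bash
python3 -c "
from h import *
togo([.482,.045,.182],101); print(hand_in())"
```

```text
t 26.3 tcp [0.4738 0.041  0.3599] psi 93.61 tooltilt [ 0.017  0.025 -1.   ] F [-0.   0.3 -0.1] gap 0.0513
togo cm [-0.09 17.8  -0.52] len 17.81 twist -7.39
the job is handed in; nothing more can be done
None
```

The job is done and handed in at 26.3 s of the 72 s allowed; no verdict was reported. I stood the aluminium canister upright in the free space to the right of the objective case and let go. I then pulled the lid over from behind, let it sink onto its seal, turned the T-handle clockwise to its stop and let go.

**Last checks:**
- **Handle:** the bar stands about 89° (≈1.55 rad) from the lid's front edge. The torque reached 2.2 N m at the stop.
- **Lid:** the networks put its free edge at z≈0.146 m, which is flush. Before latching they gave 0.148–0.152 m. They are only good to about 4 mm, so the 2.5 mm limit rests mainly on the handle being at its stop.
- **Canister:** it was last seen standing by its place in the box before the lid was shut, at about (0.548, −0.023) m. The shut lid hides it, so it could not be checked at the end.
- **Case and bystanders:** with the lid still open, the case was found where it started, within the networks' accuracy. The bystanders look unmoved in the last scene picture, but I did not measure them again.
- **Robot:** it hangs about 18 cm above the handle position with zero force, touching nothing.

**What disagreed:**
- **Jaw slip:** the jaws turned about 10° beyond the bar's stop, so the bar slipped slightly in the pads.
- **Tool tilt:** the tool had crept to a 0.09 rad tilt before I grasped the handle. I worked it down to about 0.035 rad with back-and-forth moves first.

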